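# Snap the cover back onto an electronics housing

### The job

Put the longer of the two white cover plates back on the open electronics housing: tuck one end under the fixed lip, then press the other end down until both sprung latches have snapped over it and the cover sits flat and level on the rim all round. Press firmly but with care, the plastic cracks under a hard shove, and leave the short cover and the other things on the desk where they are.

Things in the scene. Friction and masses are not known exactly. Their poses are not given: they have to be found in the camera images.
- cover: the cover to fit: flat white plastic plate, 100 mm (x) x 62 mm (y) x 5 mm, about 50 g, five thin grey vent lines across its middle; lies on a low black foam pad 50 x 36 x 22 mm, so its edges overhang. Origin at the centre of its underside, z up out of the top face; half a turn about z changes nothing
- short_cover: a spare plate, the same but only 70 mm long (x), on a pad of its own; not used. Origin at the centre of its underside
- housing: open white housing fixed on the desk. Origin at the centre of its base, on the desk; x runs from the lip end (-x, roughly towards the robot) to the latch end (+x), z up. Its tub is 54 mm wide (y) and its rim, the seat of the cover, 40 mm above the desk; a seated cover overhangs the long sides by 4 mm, and fingers can pass beside it for x from -24 to +40 mm
- seat (a point): centre of the rim plane, 40 mm over the housing's origin, axes as the housing: the centre of the seated cover's underside belongs here, within about 3 mm in x and y; the seated cover's top is at z 45 mm
- lip (a point): middle of the lip's lower inner edge. In the housing's frame: x -44.5 mm, z 49.5 mm. The lip (4 mm thick, top z 53.5 mm) roofs a slot for the cover's end: slot floor at z 40 mm (the rim), back wall at x -51.5 mm, side cheeks as high as the lip, inner faces at y +-34 mm, from x -58 to -25 mm
- latch_left (a joint): sprung grey latch at the latch end, 14 mm wide, at housing y +22 mm; m: 0 closed, 0.008 pushed fully outward (+x); springs back by itself. Nose tip at x 46.5, z 47.5 mm; sloped lead-in face rises outward to x 52, z 56.5 mm; below, an upright with inner face at x 52.5 mm. Pressing the cover's end past it takes 4 to 10 N a latch
- latch_right (a joint): the same latch at y = -22 mm
- pliers: small pliers with black handles lying on the desk, 140 mm long, 13 mm high; bystander. Origin under the pivot
- screw_tin: round open tin of screws, 68 mm across, 18 mm high; bystander. Origin at the centre of its base
- screwdriver: yellow screwdriver lying on the desk, 150 mm long, at most 30 mm high; bystander
- adapter: orange plug adapter, 66 x 36 x 26 mm, lying on the desk; bystander. Origin under the centre of its body
There are look-alikes about, which are no part of the job. Leave any turquoise look-alike of the housing alone.

How it is judged:
At the end, for the whole second after the job is handed in: The long cover lies at rest on the housing's rim: underside within 1.5 mm of the rim plane, tilt under 0.03 rad, centre within 6 mm of the seat point, long axis within 0.12 rad of the housing's, both latches sprung back closed (within 1.5 mm) over its end (z of cover in the frame of seat between -0.002 and 0.0015 m and horizontal distance between cover and seat below 0.006 m and angle between cover's own z axis and vertical below 0.03 rad and angle between the x axis of cover and the x axis of housing, either way round below 0.12 rad and value of joint each of latch_left, latch_right below 0.0015 m and linear speed of cover below 0.01 m/s); the robot touches nothing.
It fails at once if the cover is pressed on the housing with more than 40 N (contact force between cover and housing above 40 N).
It fails at once if the short cover or another thing on the desk is shifted by more than 30 mm (distance of any of short_cover, pliers, screw_tin, screwdriver, adapter from where it was at the start of the episode above 0.03 m).
It also fails if it takes over 51 s, if anything falls off the work surface, if the arm or the gripper's body presses on something with over 40 N, if the wrist force passes 120 N, or if a joint passes its speed limit or range.

### The arm

A 6-joint arm with a two-finger parallel gripper is mounted at the origin on the work surface. World frame = base frame: x ahead of the robot, y to its left, z up, the work surface at z = 0. Lengths are in m, angles in rad, forces in N, time in s.
With the tool pointing down it reaches from about 0.325 to 1 m from the base axis. Payload 5.1 kg.
Tool frame: the origin (TCP) lies at the very end of the fingers, on their centre line; the grasp point (between the pads) lies 19 mm behind it; z points along the fingers, y is the line along which they close (so a half turn about z gives the same grasp; the last joint's range is limited). The gripper opens to 85 mm and grips with 20 to 120 N. Pads are 22 mm wide; open, the fingers measure 114 mm over their backs; the gripper's body (76 mm by 85 mm) begins 54 mm behind the grasp point. The pads swing forward as they close: fully open they stand 13 mm farther back than shut.
Start: joints at [1.189, 0.124, 1.65, -0, 1.367, -0.083], TCP at [0.191, 0.621, 0.231] pointing down, gripper open.
Joint ranges: [-2.61, 2.61], [-1.02, 2.33], [0.03, 2.71], [-1.35, 4.49], [0.32, 2.68], [-2.91, 2.91]. Speed limits (rad/s): [2.57, 2.57, 3.14, 3.14, 3.14, 3.14].

### API

Orientations are given as a unit quaternion [x, y, z, w].
In Python, from station import * gives the robot as it stands. The module is installed in compiled form; this text tells all that it offers.
- The arm moves only by the tool drive_tool, never from a script. Its argument "rows" is a list of rows, each an object of numbers: "tx", "ty", "tz": the shift along the world's x, y, z in m; "wx", "wy", "wz": the turn, a rotation vector about the world's x, y, z in degrees. In form: [{"tx": .., "ty": .., "tz": .., "wx": .., "wy": .., "wz": ..}, ...]. A call has 1 to 20 rows; each row is the pose to reach, as a shift and turn from the pose commanded when the call began; what a row does not reach only later rows make up. A row lasts 1/10 s, in which the tool goes at most 50 mm and 8.59 degrees, less where a joint would pass 70% of its speed; a pose out of reach is approached as far as the arm can. A call with a gripper value outside its range is refused whole. "jaw" is the opening, from 0 (shut) to 1 (fully open), set as the call begins (left out, the last holds). The fingers move at their own pace and stop on an object; "force" is the grip in N (left out, the last holds). Time passes only in rows, so rows that repeat a pose let the fingers close. It gives the time, the measured TCP pose, the force, the opening and the grip force at its end, in the units of the state.
- sense(): the state, without advancing time (a new reading comes with each control period).
- get_image(name): name is "scene" or "top"; returns the picture (420x560x3 uint8, red, green, blue); there is no depth.
- camera_params(name): a dict with "mtx" (3x3 intrinsics, pixels), "world_from_camera" (4x4, takes a point from camera to world coordinates). Camera axes: x right, y down, z forward; pixel columns grow to the right and rows downward; lengths in m; the calibration is good to about 2 mm. A picture is of the moment at which its call begins. camera_params takes no time and is no camera call.
- close_job(): hands the job in; it is judged then, once.
The state is a dict: "time": time; "q": joint angles; "dq": joint speeds; "joint_efforts": joint torques, N m; "tool_pos": TCP position; "tcp_rot": TCP orientation; "wrist_force": force on the tool from outside, world axes, zero at the start; "moment": the same for the moment, N m; "opening": finger opening in m; "gripper_force": force on a finger pad.
Only numpy, scipy, OpenCV 4.12 (cv2) and the standard library are available. Lean on these libraries where they do the work, as an engineer would, in place of code of your own. Each camera call takes 0.05 s, during which the arm holds its last target. There are 200 camera calls.

## Working session

There is one attempt and no reset: what is moved stays moved. The work goes in short steps, Python scripts to look and compute and a tool call to move; the robot and the scene stay as the last step left them, time stands still between calls to the robot, and variables do not carry over. Pictures are saved under pics/ and viewed, at most 10 in all, crops included, and the job is handed in when it is done.

Besides the shell and the picture viewer there is one more tool, called after "Call:" as name(argument=value, ...), one argument or row to a line, values as JSON. drive_tool: Moves the arm, as the interface text tells. Its arguments: {"type":"object","properties":{"rows":{"type":"array"},"jaw":{"type":"number"},"force":{"type":"number"}},"required":["rows"]}

```bash
mkdir -p pics; python3 - <<'E'
from station import *
import cv2,numpy as np
for n in("top","scene"):
    im=get_image(n); cv2.imwrite(f"pics/{n}0.png",im[...,::-1]); p=camera_params(n); print(n,np.round(p["mtx"],1).tolist(),np.round(p["world_from_camera"],3).tolist())
s=sense(); print(s)
E
```

```text
top [[493.0, 0.0, 276.6], [0.0, 493.0, 210.8], [0.0, 0.0, 1.0]] [[-0.011, -0.993, 0.12, 0.424], [-0.999, 0.007, -0.032, -0.047], [0.031, -0.121, -0.992, 1.195], [0.0, 0.0, 0.0, 1.0]]
scene [[546.9, 0.0, 282.6], [0.0, 546.9, 207.7], [0.0, 0.0, 1.0]] [[-0.869, 0.389, -0.306, 0.904], [0.495, 0.666, -0.558, 0.559], [-0.014, -0.637, -0.771, 0.969], [0.0, 0.0, 0.0, 1.0]]
{'time': 0.1, 'q': array([ 1.18935368e+00,  1.24405344e-01,  1.65154106e+00, -3.93579457e-06,
        1.36748341e+00, -8.26024339e-02]), 'dq': array([ 1.25313625e-03, -1.17287473e-03, -3.00673825e-03,  8.51423693e-04,
       -8.05356074e-04,  4.76879500e-05]), 'joint_efforts': array([-1.69111036e-05, -4.24929070e+01, -3.66652036e+01, -1.51603117e-04,
        3.92781352e-03,  1.04007512e-06]), 'tool_pos': array([0.19119319, 0.62067082, 0.23019615]), 'tcp_rot': array([ 1.48864265e-01,  9.88857212e-01, -8.94405181e-04, -2.09348027e-04]), 'wrist_force': array([-0.4937315 , -0.3750767 , -0.13343324]), 'moment': array([ 0.00399645, -0.01115175,  0.02109656]), 'gripper_force': 0.0, 'opening': 0.0848099632829146}
```

View pics/top0.png

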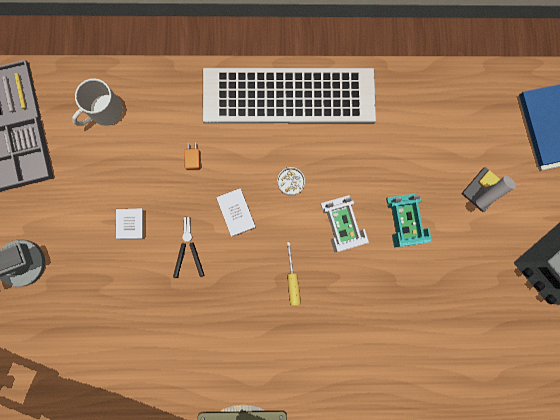

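View pics/scene0.png

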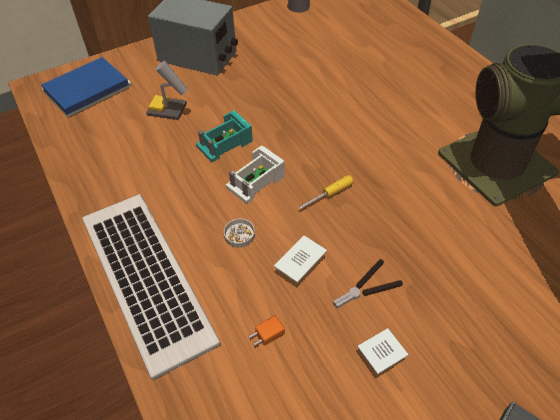

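Candidates for the cover, in the top view: the plate at (236,212), which is longer and has vent lines, and the plate at (130,223), which is the shorter, near-square spare. The keyboard at (289,95) is not a candidate. For the housing there is a white one at (345,223) and a turquoise look-alike at (408,220). I choose the plate at (236,212) and the white housing, whose lip end is at the bottom (350,244) and latches at the top (338,203). I'll check both in close crops.

```bash
cat > h.py <<'E'
import cv2,numpy as np
from station import *
def ray(n,uv):
    p=camera_params(n);T=p["world_from_camera"]
    uv=np.atleast_2d(np.float64(uv)); d=np.c_[uv,np.ones(len(uv))]@np.linalg.inv(p["mtx"]).T@T[:3,:3].T
    return T[:3,3],d
def onz(n,uv,z):
    o,d=ray(n,uv); return o+d*((z-o[2])/d[:,2])[:,None]
def px(n,P):
    p=camera_params(n);T=np.linalg.inv(p["world_from_camera"])
    c=np.atleast_2d(P)@T[:3,:3].T+T[:3,3]; c=c@p["mtx"].T; return c[:,:2]/c[:,2:]
def plate(n,im,roi,z):
    x0,y0,x1,y1=roi; h=cv2.cvtColor(im[y0:y1,x0:x1],cv2.COLOR_RGB2HSV)
    m=((h[...,1]<60)&(h[...,2]>150)).astype(np.uint8); m=cv2.morphologyEx(m,cv2.MORPH_CLOSE,np.ones((5,5)))
    c=max(cv2.findContours(m,0,1)[0],key=cv2.contourArea).reshape(-1,2)+[x0,y0]
    P=onz(n,c,z)[:,:2]; return c,P,cv2.minAreaRect((P*1000).astype(np.float32))
E
python3 - <<'E'
from h import *
ims={n:cv2.imread(f"pics/{n}0.png")[...,::-1] for n in("top","scene")}
for n,rs in(("top",[(212,182,262,242),(110,203,150,243)]),("scene",[(268,230,332,288),(352,325,412,378)])):
    for r in rs: c,P,q=plate(n,ims[n],r,.027); print(n,np.round(q[0],1),np.round(q[1],1),round(q[2],1))
a=cv2.resize(ims["top"][180:260,200:300],None,fx=4,fy=4,interpolation=2)
b=cv2.resize(ims["top"][180:260,300:400],None,fx=4,fy=4,interpolation=2)
c=cv2.resize(ims["scene"][225:295,255:345],None,fx=4,fy=4,interpolation=2)
d=cv2.resize(ims["scene"][135:205,215:305],None,fx=4,fy=4,interpolation=2)
A=np.hstack([a,b]);B=np.hstack([c,d]);B=cv2.copyMakeBorder(B,0,0,0,80,0)
cv2.imwrite("pics/crop0.png",np.vstack([A,B])[...,::-1])
E
```

```text
top [564.2  12.6] [101.  62.] 20.6
top [538.7 264.3] [71.4 58.6] 1.3
scene [564.6  12.8] [100.9  61.3] 20.5
scene [539.3 263.5] [69.8 62.2] 0.8
```

View pics/crop0.png

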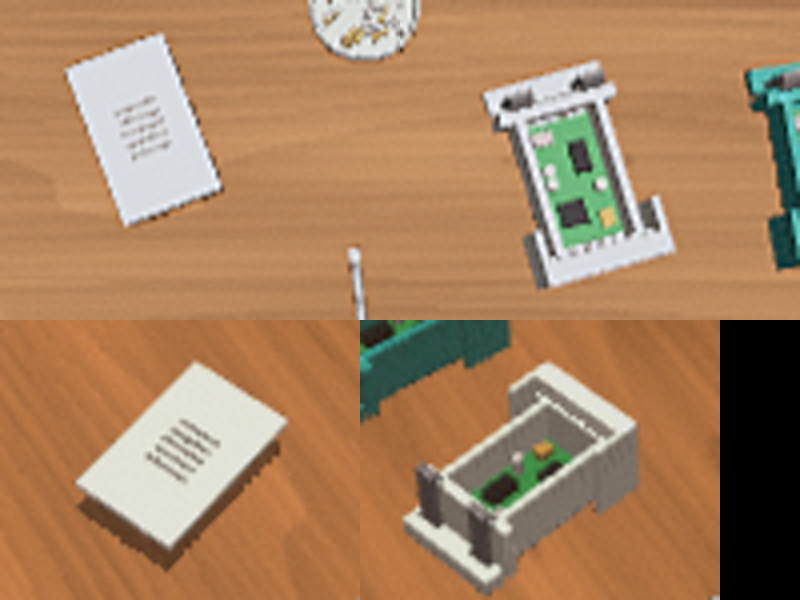

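The crop confirms the choice: the vented long plate measures 101x62 mm in both views, centred at (564, 13) mm with its long axis at 20.5°. The white housing has its lip end near the robot and grey latches at the far end. Next is the housing's pose.

```bash
python3 - <<'E'
from h import *
t=lambda L:[(300+(a-400)/4-.4,180+b/4-.4) for a,b in L]
s=lambda L:[(215+(a-360)/4-.4,135+(b-320)/4-.4) for a,b in L]
print("lip outer top",np.round(onz("top",t([(550,286),(674,250)]),.0535)*1e3,1).tolist())
print("lip outer scene",np.round(onz("scene",s([(546,362),(637,426)]),.0535)*1e3,1).tolist())
# dark latch blobs
def dark(n,roi):
    im=cv2.imread(f"pics/{n}0.png")[...,::-1]; x0,y0,x1,y1=roi; h=cv2.cvtColor(im[y0:y1,x0:x1],cv2.COLOR_RGB2HSV)
    m=((h[...,1]<70)&(h[...,2]<130)).astype(np.uint8)
    k,l,st,c=cv2.connectedComponentsWithStats(m)
    for i in range(1,k):
        if st[i,4]>6: print(n,np.round(c[i]+[x0,y0],1),st[i]+[x0,y0,0,0,0],np.round(onz(n,[c[i]+[x0,y0]],.055)*1e3,1))
dark("top",(318,192,362,214)); dark("scene",(222,170,262,205))
# green board
for n,roi in(("top",(320,195,370,250)),("scene",(235,150,275,190))):
    im=cv2.imread(f"pics/{n}0.png")[...,::-1]; x0,y0,x1,y1=roi; h=cv2.cvtColor(im[y0:y1,x0:x1],cv2.COLOR_RGB2HSV)
    m=((h[...,1]<60)&(h[...,2]>150)).astype(np.uint8)
    c=np.vstack([k for k in cv2.findContours(m,0,1)[0] if cv2.contourArea(k)>30]).reshape(-1,2)+[x0,y0]
    if n=="top":
        P=onz(n,c,.0535)[:,:2]*1e3; q=cv2.minAreaRect(P.astype(np.float32)); print("white",q)
E
```

```text
lip outer top [[467.5, -224.2, 53.5], [487.7, -297.2, 53.5]]
lip outer scene [[488.6, -298.7, 53.5], [468.1, -224.6, 53.5]]
top [346.3 200.4] [343 199   8   4  22] [[ 585.9 -248.7   55. ]]
top [329.  205.5] [325 203   8   5  21] [[ 574.1 -207.7   55. ]]
top [348.3 209.2] [346 206   5   8  18] [[ 565.  -252.7   55. ]]
top [323.9 211. ] [323 209   3   4   7] [[ 561.2 -195.2   55. ]]
scene [244.9 187. ] [226 171  36  32 355] [[ 584.1 -197.3   55. ]]
scene [245.5 172.7] [238 170  18   8  76] [[ 563.  -235.6   55. ]]
white ((533.89501953125, -243.41758728027344), (122.51761627197266, 77.04253387451172), 18.50248908996582)
```

```bash
python3 - <<'E'
from h import *
a=np.deg2rad(16.5);u=np.array([np.cos(a),np.sin(a)]);v=np.array([-u[1],u[0]]);S=np.array([.5335,-.2437])
for n in("top","scene"):
    im=cv2.imread(f"pics/{n}0.png"); g=cv2.cvtColor(im,cv2.COLOR_BGR2HSV)
    for x in(-20,-10,0,10,20,30):
        ys=np.arange(-33,34,1.)
        P=np.array([[*(S+u*x/1e3+v*y/1e3),.040] for y in ys]); q=px(n,P).astype(np.float32)
        R=lambda ch:cv2.remap(ch,q[:,0:1].copy(),q[:,1:2].copy(),cv2.INTER_LINEAR).ravel().astype(int)
        m=(R(g[...,1])<55)&(R(g[...,2])>(165 if n=="top" else 170))
        print(n,x,"".join("#" if k else "." for k in m))
E
```

```text
top -20 .....#####............................................#####........
top -10 .....#####.......#######..............................#####........
top 0 ....######...................................#######..#####........
top 10 ....######...................................#####...######........
top 20 ....######...........................................######........
top 30 ....#####...............................###################........
scene -20 ...######............................................#####.........
scene -10 ....#####............................................#####.........
scene 0 ....#####................#####.......................#####.........
scene 10 ...######...........................................#####..........
scene 20 ....####............................................#####..........
scene 30 ....####.............................................####..........
```

Call:
drive_tool(
  rows=[
    {"tx": 0.3826,"ty": -0.6045,"tz": -0.12,"wz": 37.6},
    {"tx": 0.3826,"ty": -0.6045,"tz": -0.12,"wz": 37.6},
    {"tx": 0.3826,"ty": -0.6045,"tz": -0.12,"wz": 37.6},
    {"tx": 0.3826,"ty": -0.6045,"tz": -0.12,"wz": 37.6},
    {"tx": 0.3826,"ty": -0.6045,"tz": -0.12,"wz": 37.6},
    {"tx": 0.3826,"ty": -0.6045,"tz": -0.12,"wz": 37.6},
    {"tx": 0.3826,"ty": -0.6045,"tz": -0.12,"wz": 37.6},
    {"tx": 0.3826,"ty": -0.6045,"tz": -0.12,"wz": 37.6},
    {"tx": 0.3826,"ty": -0.6045,"tz": -0.12,"wz": 37.6},
    {"tx": 0.3826,"ty": -0.6045,"tz": -0.12,"wz": 37.6},
    {"tx": 0.3826,"ty": -0.6045,"tz": -0.12,"wz": 37.6},
    {"tx": 0.3826,"ty": -0.6045,"tz": -0.12,"wz": 37.6},
    {"tx": 0.3826,"ty": -0.6045,"tz": -0.12,"wz": 37.6},
    {"tx": 0.3826,"ty": -0.6045,"tz": -0.12,"wz": 37.6},
    {"tx": 0.3826,"ty": -0.6045,"tz": -0.12,"wz": 37.6},
    {"tx": 0.3826,"ty": -0.6045,"tz": -0.12,"wz": 37.6},
    {"tx": 0.3826,"ty": -0.6045,"tz": -0.12,"wz": 37.6},
    {"tx": 0.3826,"ty": -0.6045,"tz": -0.12,"wz": 37.6},
  ],
  jaw=1,
  force=30,
)

```text
schema error: expected keys tx, ty, tz, wx, wy, wz
```

```bash
python3 - <<'E'
from h import *
a=get_image("top");b=get_image("scene")
A=cv2.resize(a[150:270,180:310],None,fx=3,fy=3,interpolation=2);B=cv2.resize(b[170:310,230:360],None,fx=3,fy=3,interpolation=2)[:360]
cv2.imwrite("pics/c1.png",np.hstack([A,B])[...,::-1])
s=sense();print(s["time"],s["tool_pos"],s["tcp_rot"],s["q"])
E
```

```text
0.2 [0.19122573 0.62083866 0.23052729] [ 1.48845501e-01  9.88860250e-01 -6.29206291e-04 -1.61466431e-04] [ 1.18939130e+00  1.24251522e-01  1.65114938e+00  2.54599827e-05
  1.36749070e+00 -8.26087865e-02]
```

View pics/c1.png

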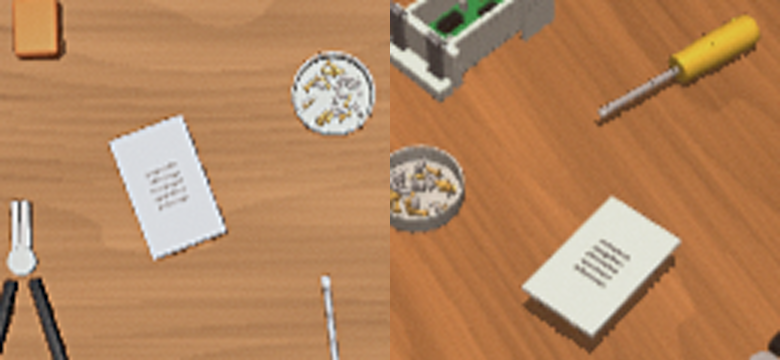

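The move was refused because each row needs all six keys. The crop shows the cover lying untouched at about (168,187). I'll resend the move with full rows.

Call:
drive_tool(
  rows=[
    {"tx": 0.3826,"ty": -0.6045,"tz": -0.12,"wx": 0,"wy": 0,"wz": 37.6},
    {"tx": 0.3826,"ty": -0.6045,"tz": -0.12,"wx": 0,"wy": 0,"wz": 37.6},
    {"tx": 0.3826,"ty": -0.6045,"tz": -0.12,"wx": 0,"wy": 0,"wz": 37.6},
    {"tx": 0.3826,"ty": -0.6045,"tz": -0.12,"wx": 0,"wy": 0,"wz": 37.6},
    {"tx": 0.3826,"ty": -0.6045,"tz": -0.12,"wx": 0,"wy": 0,"wz": 37.6},
    {"tx": 0.3826,"ty": -0.6045,"tz": -0.12,"wx": 0,"wy": 0,"wz": 37.6},
    {"tx": 0.3826,"ty": -0.6045,"tz": -0.12,"wx": 0,"wy": 0,"wz": 37.6},
    {"tx": 0.3826,"ty": -0.6045,"tz": -0.12,"wx": 0,"wy": 0,"wz": 37.6},
    {"tx": 0.3826,"ty": -0.6045,"tz": -0.12,"wx": 0,"wy": 0,"wz": 37.6},
    {"tx": 0.3826,"ty": -0.6045,"tz": -0.12,"wx": 0,"wy": 0,"wz": 37.6},
    {"tx": 0.3826,"ty": -0.6045,"tz": -0.12,"wx": 0,"wy": 0,"wz": 37.6},
    {"tx": 0.3826,"ty": -0.6045,"tz": -0.12,"wx": 0,"wy": 0,"wz": 37.6},
    {"tx": 0.3826,"ty": -0.6045,"tz": -0.12,"wx": 0,"wy": 0,"wz": 37.6},
    {"tx": 0.3826,"ty": -0.6045,"tz": -0.12,"wx": 0,"wy": 0,"wz": 37.6},
    {"tx": 0.3826,"ty": -0.6045,"tz": -0.12,"wx": 0,"wy": 0,"wz": 37.6},
    {"tx": 0.3826,"ty": -0.6045,"tz": -0.12,"wx": 0,"wy": 0,"wz": 37.6},
    {"tx": 0.3826,"ty": -0.6045,"tz": -0.12,"wx": 0,"wy": 0,"wz": 37.6},
    {"tx": 0.3826,"ty": -0.6045,"tz": -0.12,"wx": 0,"wy": 0,"wz": 37.6},
  ],
  jaw=1,
  force=30,
)

```text
time: 2.0
tool_pos: [0.5734, 0.0175, 0.1113]
tcp_rot: [-0.178, 0.984, 0.0, -0.0]
wrist_force: [-0.7, 0.0, -0.1]
opening: 0.0852
gripper_force: 0.0
```

Call:
drive_tool(
  rows=[
    {"tx": 0,"ty": 0,"tz": -0.04,"wx": 0,"wy": 0,"wz": 0},
    {"tx": 0,"ty": 0,"tz": -0.07,"wx": 0,"wy": 0,"wz": 0},
    {"tx": 0,"ty": 0,"tz": -0.09,"wx": 0,"wy": 0,"wz": 0},
    {"tx": 0,"ty": 0,"tz": -0.1,"wx": 0,"wy": 0,"wz": 0},
    {"tx": 0,"ty": 0,"tz": -0.105,"wx": 0,"wy": 0,"wz": 0},
    {"tx": 0,"ty": 0,"tz": -0.105,"wx": 0,"wy": 0,"wz": 0},
    {"tx": 0,"ty": 0,"tz": -0.105,"wx": 0,"wy": 0,"wz": 0},
  ],
)

```text
time: 2.7
tool_pos: [0.575, 0.0169, 0.0077]
tcp_rot: [-0.178, 0.984, -0.0, 0.001]
wrist_force: [-0.1, -1.0, -0.1]
opening: 0.0853
gripper_force: 0.0
```

Call:
drive_tool(
  rows=[
    {"tx": 0,"ty": 0,"tz": 0,"wx": 0,"wy": 0,"wz": 0},
    {"tx": 0,"ty": 0,"tz": 0,"wx": 0,"wy": 0,"wz": 0},
    {"tx": 0,"ty": 0,"tz": 0,"wx": 0,"wy": 0,"wz": 0},
    {"tx": 0,"ty": 0,"tz": 0,"wx": 0,"wy": 0,"wz": 0},
    {"tx": 0,"ty": 0,"tz": 0,"wx": 0,"wy": 0,"wz": 0},
    {"tx": 0,"ty": 0,"tz": 0,"wx": 0,"wy": 0,"wz": 0},
    {"tx": 0,"ty": 0,"tz": 0,"wx": 0,"wy": 0,"wz": 0},
    {"tx": 0,"ty": 0,"tz": 0,"wx": 0,"wy": 0,"wz": 0},
    {"tx": 0,"ty": 0,"tz": 0,"wx": 0,"wy": 0,"wz": 0},
    {"tx": 0,"ty": 0,"tz": 0,"wx": 0,"wy": 0,"wz": 0},
  ],
  jaw=0,
  force=30,
)

```text
time: 3.7
tool_pos: [0.5749, 0.0166, 0.0077]
tcp_rot: [-0.178, 0.984, -0.0, 0.001]
wrist_force: [-1.5, 0.3, 6.2]
opening: 0.0613
gripper_force: 32.2
```

Call:
drive_tool(
  rows=[
    {"tx": 0,"ty": 0,"tz": 0.03,"wx": 0,"wy": 0,"wz": 0},
    {"tx": 0,"ty": 0,"tz": 0.07,"wx": 0,"wy": 0,"wz": 0},
    {"tx": 0,"ty": -0.02,"tz": 0.105,"wx": 0,"wy": 0,"wz": 0},
    {"tx": -0.004,"ty": -0.06,"tz": 0.105,"wx": 0,"wy": 0,"wz": -1},
    {"tx": -0.01,"ty": -0.11,"tz": 0.105,"wx": 0,"wy": 0,"wz": -2},
    {"tx": -0.014,"ty": -0.16,"tz": 0.105,"wx": 0,"wy": 0,"wz": -3},
    {"tx": -0.018,"ty": -0.2,"tz": 0.105,"wx": 0,"wy": 0,"wz": -4},
    {"tx": -0.021,"ty": -0.24,"tz": 0.105,"wx": 0,"wy": 0,"wz": -4.5},
    {"tx": -0.0224,"ty": -0.2565,"tz": 0.105,"wx": 0,"wy": 0,"wz": -4.5},
    {"tx": -0.0224,"ty": -0.2565,"tz": 0.105,"wx": 0,"wy": 0,"wz": -4.5},
    {"tx": -0.0224,"ty": -0.2565,"tz": 0.105,"wx": 0,"wy": 0,"wz": -4.5},
    {"tx": -0.0224,"ty": -0.2565,"tz": 0.105,"wx": 0,"wy": 0,"wz": -4.5},
  ],
)

```text
time: 4.9
tool_pos: [0.5516, -0.2384, 0.111]
tcp_rot: [-0.14, 0.99, 0.0, -0.0]
wrist_force: [-0.5, 0.9, -1.0]
opening: 0.0614
gripper_force: 33.5
```

```bash
python3 - <<'E'
from h import *
a=get_image("top");b=get_image("scene")
A=cv2.resize(a[150:270,290:420],None,fx=3,fy=3,interpolation=2);B=cv2.resize(b[100:220,190:320],None,fx=3,fy=3,interpolation=2)
cv2.imwrite("pics/c2.png",np.hstack([A,B])[...,::-1])
s=sense();print(s["time"],s["tool_pos"],s["tcp_rot"],s["opening"],s["gripper_force"],s["wrist_force"])
E
```

```text
5.0 [ 0.55175023 -0.23835557  0.11118998] [-1.39956623e-01  9.90157614e-01  1.87129847e-04 -9.37863298e-05] 0.06093592558209795 33.50175082683563 [-0.07415676 -0.1895479  -1.23976005]
```

View pics/c2.png

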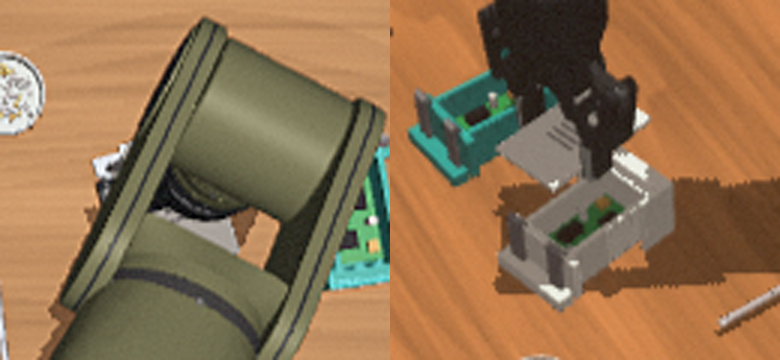

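The cover is held level above the housing. Its visible corners in the scene crop are (498,150), (553,187) and (645,118). I'll check the height and offset numerically.

```bash
python3 - <<'E'
from h import *
s=sense();a=np.deg2rad(16.1);u=np.array([np.cos(a),np.sin(a)]);v=np.array([-u[1],u[0]])
C=[(190+(x-390)/3-.4,100+y/3-.4) for x,y in[(498,150),(553,187),(648,118)]]
for z in(.125,.13,.135,.14):
    P=onz("scene",C,z)[:,:2]-s["tool_pos"][:2]; print(z,[np.round([p@u*1e3,p@v*1e3],1).tolist() for p in P],np.linalg.norm(P[0]-P[1]))
E
```

```text
0.125 [[35.9, -31.6], [34.0, 25.2], [-63.7, 24.4]] 0.056884438075794415
0.13 [[39.0, -27.5], [37.1, 29.0], [-60.1, 28.2]] 0.056547337984363205
0.135 [[42.1, -23.3], [40.2, 32.8], [-56.4, 32.0]] 0.05621023789293196
0.14 [[45.2, -19.2], [43.3, 36.6], [-52.7, 35.8]] 0.05587313780150057
```

Call:
drive_tool(
  rows=[
    {"tx": 0.002,"ty": 0,"tz": 0,"wx": 1.65,"wy": -5.75,"wz": 0},
    {"tx": 0.0042,"ty": -0.0005,"tz": 0,"wx": 3.3,"wy": -11.5,"wz": 0},
    {"tx": 0.0042,"ty": -0.0005,"tz": -0.02,"wx": 3.3,"wy": -11.5,"wz": 0},
    {"tx": 0.0042,"ty": -0.0005,"tz": -0.04,"wx": 3.3,"wy": -11.5,"wz": 0},
    {"tx": 0.0042,"ty": -0.0005,"tz": -0.055,"wx": 3.3,"wy": -11.5,"wz": 0},
    {"tx": 0.0042,"ty": -0.0005,"tz": -0.065,"wx": 3.3,"wy": -11.5,"wz": 0},
    {"tx": 0.0042,"ty": -0.0005,"tz": -0.07,"wx": 3.3,"wy": -11.5,"wz": 0},
    {"tx": 0.0042,"ty": -0.0005,"tz": -0.07,"wx": 3.3,"wy": -11.5,"wz": 0},
    {"tx": 0.0042,"ty": -0.0005,"tz": -0.07,"wx": 3.3,"wy": -11.5,"wz": 0},
  ],
)

```text
time: 5.9
tool_pos: [0.5564, -0.2405, 0.042]
tcp_rot: [-0.138, 0.985, 0.014, 0.104]
wrist_force: [0.2, -0.9, -0.7]
opening: 0.0608
gripper_force: 33.5
```

```bash
python3 - <<'E'
from h import *
b=get_image("scene")
cv2.imwrite("pics/c3.png",cv2.resize(b[115:215,195:305],None,fx=6,fy=6,interpolation=2)[...,::-1])
from scipy.spatial.transform import Rotation as R
s=sense();print(s["time"],s["tool_pos"],R.from_quat(s["tcp_rot"]).as_matrix().round(3).tolist(),s["wrist_force"])
E
```

```text
5.95 [ 0.55654825 -0.24065954  0.04232719] [[-0.94, -0.275, 0.201], [-0.27, 0.961, 0.056], [-0.208, -0.001, -0.978]] [ 0.96601932 -0.30325231 -0.6871004 ]
```

View pics/c3.png

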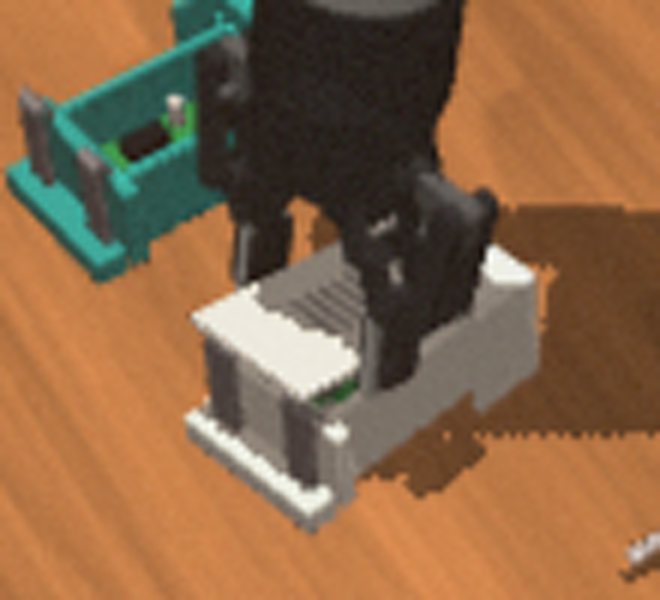

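```bash
python3 - <<'E'
from h import *
a=np.deg2rad(16.);u=np.array([np.cos(a),np.sin(a)]);v=np.array([-u[1],u[0]]);S=np.array([.534,-.2452])
f=lambda L:[(195+x/6-.4,115+y/6-.4) for x,y in L]
for nm,L,z in(("cover end top",[(191,317),(313,399),(362,357)],.069),("lip -x top +y",[(541,268)],.0535)):
    for p in onz("scene",f(L),z)[:,:2]-S: print(nm,np.round([p@u*1e3,p@v*1e3],1))
s=[sense()["tool_pos"] for _ in range(2)];print(s)
E
```

```text
cover end top [ 57.5 -32. ]
cover end top [54.4 32.2]
cover end top [27.1 30. ]
lip -x top +y [-63.4  35.4]
[array([ 0.55654825, -0.24065954,  0.04232719]), array([ 0.55654825, -0.24065954,  0.04232719])]
```

Call:
drive_tool(
  rows=[
    {"tx": 0,"ty": 0,"tz": -0.0015,"wx": 0,"wy": 0,"wz": 0},
    {"tx": -0.002,"ty": 0,"tz": -0.0015,"wx": 0,"wy": 0,"wz": 0},
    {"tx": -0.004,"ty": -0.0005,"tz": -0.0015,"wx": 0,"wy": 0,"wz": 0},
    {"tx": -0.006,"ty": -0.001,"tz": -0.0015,"wx": 0,"wy": 0,"wz": 0},
    {"tx": -0.008,"ty": -0.0015,"tz": -0.0015,"wx": 0,"wy": 0,"wz": 0},
    {"tx": -0.0098,"ty": -0.002,"tz": -0.0015,"wx": 0,"wy": 0,"wz": 0},
    {"tx": -0.0098,"ty": -0.002,"tz": -0.0015,"wx": 0,"wy": 0,"wz": 0},
    {"tx": -0.0098,"ty": -0.002,"tz": -0.0015,"wx": 0,"wy": 0,"wz": 0},
  ],
)

```text
time: 6.75
tool_pos: [0.5459, -0.2424, 0.0398]
tcp_rot: [-0.138, 0.985, 0.015, 0.103]
wrist_force: [0.1, -0.5, -0.2]
opening: 0.0606
gripper_force: 33.5
```

Call:
drive_tool(
  rows=[
    {"tx": 0,"ty": 0,"tz": -0.002,"wx": -0.5,"wy": 1.6,"wz": 0},
    {"tx": 0,"ty": 0,"tz": -0.004,"wx": -1,"wy": 3.2,"wz": 0},
    {"tx": 0,"ty": 0,"tz": -0.0055,"wx": -1.4,"wy": 4.8,"wz": 0},
    {"tx": 0,"ty": 0,"tz": -0.0055,"wx": -1.4,"wy": 4.8,"wz": 0},
    {"tx": 0,"ty": 0,"tz": -0.0055,"wx": -1.4,"wy": 4.8,"wz": 0},
  ],
)

```text
time: 7.25
tool_pos: [0.5461, -0.2423, 0.0343]
tcp_rot: [-0.139, 0.988, 0.008, 0.06]
wrist_force: [-1.1, -0.3, -0.5]
opening: 0.0608
gripper_force: 33.6
```

Call:
drive_tool(
  rows=[
    {"tx": 0,"ty": 0,"tz": 0,"wx": 0,"wy": 0,"wz": 0},
    {"tx": 0,"ty": 0,"tz": 0,"wx": 0,"wy": 0,"wz": 0},
    {"tx": 0,"ty": 0,"tz": 0,"wx": 0,"wy": 0,"wz": 0},
    {"tx": 0,"ty": 0,"tz": 0,"wx": 0,"wy": 0,"wz": 0},
    {"tx": 0,"ty": 0,"tz": 0,"wx": 0,"wy": 0,"wz": 0},
    {"tx": 0,"ty": 0,"tz": 0,"wx": 0,"wy": 0,"wz": 0},
  ],
  jaw=1,
)

```text
time: 7.85
tool_pos: [0.546, -0.2424, 0.0344]
tcp_rot: [-0.139, 0.988, 0.008, 0.06]
wrist_force: [-0.6, -0.3, 0.1]
opening: 0.0854
gripper_force: 0.0
```

Call:
drive_tool(
  rows=[
    {"tx": 0,"ty": 0,"tz": 0.02,"wx": 0,"wy": 0,"wz": 0},
    {"tx": 0,"ty": 0,"tz": 0.05,"wx": 0,"wy": 0,"wz": 0},
    {"tx": 0,"ty": 0,"tz": 0.08,"wx": -1,"wy": 3,"wz": 0},
    {"tx": -0.03,"ty": 0,"tz": 0.12,"wx": -2,"wy": 6.7,"wz": 0},
    {"tx": -0.06,"ty": 0,"tz": 0.15,"wx": -2,"wy": 6.7,"wz": 0},
    {"tx": -0.06,"ty": 0,"tz": 0.15,"wx": -2,"wy": 6.7,"wz": 0},
    {"tx": -0.06,"ty": 0,"tz": 0.15,"wx": -2,"wy": 6.7,"wz": 0},
  ],
  jaw=1,
)

```text
time: 8.55
tool_pos: [0.4862, -0.2425, 0.1853]
tcp_rot: [-0.139, 0.99, -0.002, 0.001]
wrist_force: [-1.3, -0.4, -0.4]
opening: 0.0853
gripper_force: 0.0
```

```bash
python3 - <<'E'
from h import *
b=get_image("scene")
cv2.imwrite("pics/c4.png",cv2.resize(b[115:215,195:305],None,fx=6,fy=6,interpolation=2)[...,::-1])
from scipy.spatial.transform import Rotation as R
s=sense();print(s["time"],s["tool_pos"],R.from_quat(s["tcp_rot"]).as_matrix().round(3).tolist(),s["wrist_force"])
E
```

```text
8.6 [ 0.48576698 -0.24214303  0.18369429] [[-0.961, -0.275, -0.0], [-0.275, 0.961, -0.001], [0.001, -0.001, -1.0]] [ 0.56786526  1.01142414 -1.47013318]
```

View pics/c4.png

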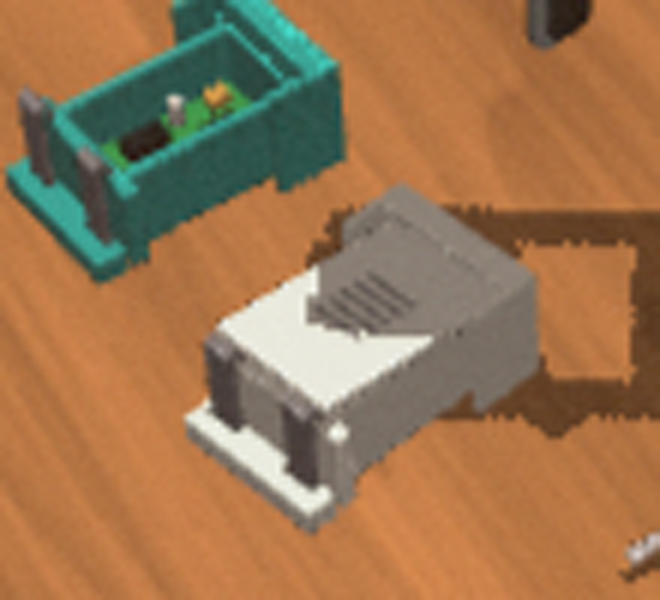

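The cover's end is under the lip and its other end rests on the latch lead-ins, near (210,335)–(320,410) in the crop. Next I shut the fingers and press on the latch end from above.

Call:
drive_tool(
  rows=[
    {"tx": 0.04,"ty": 0.003,"tz": 0,"wx": 0,"wy": 0,"wz": 0},
    {"tx": 0.0797,"ty": 0.0062,"tz": 0,"wx": 0,"wy": 0,"wz": 0},
    {"tx": 0.0797,"ty": 0.0062,"tz": -0.04,"wx": 0,"wy": 0,"wz": 0},
    {"tx": 0.0797,"ty": 0.0062,"tz": -0.08,"wx": 0,"wy": 0,"wz": 0},
    {"tx": 0.0797,"ty": 0.0062,"tz": -0.1,"wx": 0,"wy": 0,"wz": 0},
    {"tx": 0.0797,"ty": 0.0062,"tz": -0.115,"wx": 0,"wy": 0,"wz": 0},
    {"tx": 0.0797,"ty": 0.0062,"tz": -0.119,"wx": 0,"wy": 0,"wz": 0},
    {"tx": 0.0797,"ty": 0.0062,"tz": -0.119,"wx": 0,"wy": 0,"wz": 0},
    {"tx": 0.0797,"ty": 0.0062,"tz": -0.119,"wx": 0,"wy": 0,"wz": 0},
    {"tx": 0.0797,"ty": 0.0062,"tz": -0.119,"wx": 0,"wy": 0,"wz": 0},
  ],
  jaw=0,
)

```text
time: 9.6
tool_pos: [0.5668, -0.2367, 0.0672]
tcp_rot: [-0.139, 0.99, -0.002, 0.001]
wrist_force: [-0.6, -0.1, 0.3]
opening: 0.0001
gripper_force: 0.0
```

Call:
drive_tool(
  rows=[
    {"tx": 0,"ty": 0,"tz": -0.002,"wx": 0,"wy": 0,"wz": 0},
    {"tx": 0,"ty": 0,"tz": -0.004,"wx": 0,"wy": 0,"wz": 0},
    {"tx": 0,"ty": 0,"tz": -0.006,"wx": 0,"wy": 0,"wz": 0},
    {"tx": 0,"ty": 0,"tz": -0.008,"wx": 0,"wy": 0,"wz": 0},
    {"tx": 0,"ty": 0,"tz": -0.009,"wx": 0,"wy": 0,"wz": 0},
    {"tx": 0,"ty": 0,"tz": -0.01,"wx": 0,"wy": 0,"wz": 0},
    {"tx": 0,"ty": 0,"tz": -0.01,"wx": 0,"wy": 0,"wz": 0},
  ],
)

```text
time: 10.3
tool_pos: [0.5655, -0.236, 0.0551]
tcp_rot: [-0.139, 0.99, -0.001, -0.0]
wrist_force: [0.3, 0.1, -0.3]
opening: 0.0003
gripper_force: 0.0
```

Call:
drive_tool(
  rows=[
    {"tx": 0,"ty": 0,"tz": -0.0005,"wx": 0,"wy": 0,"wz": 0},
    {"tx": 0,"ty": 0,"tz": -0.001,"wx": 0,"wy": 0,"wz": 0},
    {"tx": 0,"ty": 0,"tz": -0.0015,"wx": 0,"wy": 0,"wz": 0},
    {"tx": 0,"ty": 0,"tz": -0.002,"wx": 0,"wy": 0,"wz": 0},
    {"tx": 0,"ty": 0,"tz": -0.002,"wx": 0,"wy": 0,"wz": 0},
  ],
)

```text
time: 10.8
tool_pos: [0.566, -0.2363, 0.0539]
tcp_rot: [-0.139, 0.99, -0.001, 0.0]
wrist_force: [-1.4, 0.0, 3.5]
opening: -0.0001
gripper_force: 2.0
```

Call:
drive_tool(
  rows=[
    {"tx": 0,"ty": 0,"tz": -0.0005,"wx": 0,"wy": 0,"wz": 0},
    {"tx": 0,"ty": 0,"tz": -0.001,"wx": 0,"wy": 0,"wz": 0},
    {"tx": 0,"ty": 0,"tz": -0.0015,"wx": 0,"wy": 0,"wz": 0},
    {"tx": 0,"ty": 0,"tz": -0.0015,"wx": 0,"wy": 0,"wz": 0},
  ],
)

```text
time: 11.2
tool_pos: [0.5661, -0.2363, 0.0523]
tcp_rot: [-0.139, 0.99, -0.001, 0.0]
wrist_force: [-0.7, 0.1, 4.2]
opening: -0.0001
gripper_force: 2.5
```

Call:
drive_tool(
  rows=[
    {"tx": 0,"ty": 0,"tz": -0.0005,"wx": 0,"wy": 0,"wz": 0},
    {"tx": 0,"ty": 0,"tz": -0.001,"wx": 0,"wy": 0,"wz": 0},
    {"tx": 0,"ty": 0,"tz": -0.0015,"wx": 0,"wy": 0,"wz": 0},
    {"tx": 0,"ty": 0,"tz": -0.0015,"wx": 0,"wy": 0,"wz": 0},
  ],
)

```text
time: 11.6
tool_pos: [0.5658, -0.236, 0.0499]
tcp_rot: [-0.139, 0.99, -0.001, 0.0]
wrist_force: [1.5, 0.4, 1.3]
opening: -0.0001
gripper_force: 0.7
```

Call:
drive_tool(
  rows=[
    {"tx": 0,"ty": 0,"tz": -0.0005,"wx": 0,"wy": 0,"wz": 0},
    {"tx": 0,"ty": 0,"tz": -0.001,"wx": 0,"wy": 0,"wz": 0},
    {"tx": 0,"ty": 0,"tz": -0.001,"wx": 0,"wy": 0,"wz": 0},
  ],
)

```text
time: 11.9
tool_pos: [0.5656, -0.2361, 0.0491]
tcp_rot: [-0.139, 0.99, -0.001, -0.0]
wrist_force: [-0.1, 0.2, 1.0]
opening: 0.0001
gripper_force: 0.6
```

Call:
drive_tool(
  rows=[
    {"tx": 0,"ty": 0,"tz": -0.0005,"wx": 0,"wy": 0,"wz": 0},
    {"tx": 0,"ty": 0,"tz": -0.001,"wx": 0,"wy": 0,"wz": 0},
    {"tx": 0,"ty": 0,"tz": -0.001,"wx": 0,"wy": 0,"wz": 0},
  ],
)

```text
time: 12.2
tool_pos: [0.5656, -0.2361, 0.0482]
tcp_rot: [-0.139, 0.99, -0.001, -0.0]
wrist_force: [0.8, 1.0, 0.9]
opening: -0.0
gripper_force: 0.7
```

Call:
drive_tool(
  rows=[
    {"tx": 0,"ty": 0,"tz": -0.0005,"wx": 0,"wy": 0,"wz": 0},
    {"tx": 0,"ty": 0,"tz": -0.001,"wx": 0,"wy": 0,"wz": 0},
    {"tx": 0,"ty": 0,"tz": -0.001,"wx": 0,"wy": 0,"wz": 0},
  ],
)

```text
time: 12.5
tool_pos: [0.565, -0.2359, 0.0466]
tcp_rot: [-0.139, 0.99, -0.0, -0.001]
wrist_force: [0.6, -0.8, 0.6]
opening: 0.0
gripper_force: 0.0
```

Call:
drive_tool(
  rows=[
    {"tx": 0,"ty": 0,"tz": -0.0005,"wx": 0,"wy": 0,"wz": 0},
    {"tx": 0,"ty": 0,"tz": -0.001,"wx": 0,"wy": 0,"wz": 0},
    {"tx": 0,"ty": 0,"tz": -0.001,"wx": 0,"wy": 0,"wz": 0},
  ],
)

```text
time: 12.8
tool_pos: [0.5654, -0.236, 0.046]
tcp_rot: [-0.139, 0.99, -0.001, -0.0]
wrist_force: [-0.0, -0.3, -0.8]
opening: 0.0002
gripper_force: 0.0
```

Call:
drive_tool(
  rows=[
    {"tx": 0,"ty": 0,"tz": -0.0005,"wx": 0,"wy": 0,"wz": 0},
    {"tx": 0,"ty": 0,"tz": -0.0005,"wx": 0,"wy": 0,"wz": 0},
  ],
)

```text
time: 13.0
tool_pos: [0.5656, -0.2361, 0.0457]
tcp_rot: [-0.139, 0.99, -0.001, -0.0]
wrist_force: [0.2, -1.2, -0.5]
opening: -0.0
gripper_force: 0.0
```

Call:
drive_tool(
  rows=[
    {"tx": 0,"ty": 0,"tz": -0.0005,"wx": 0,"wy": 0,"wz": 0},
    {"tx": 0,"ty": 0,"tz": -0.001,"wx": 0,"wy": 0,"wz": 0},
    {"tx": 0,"ty": 0,"tz": -0.001,"wx": 0,"wy": 0,"wz": 0},
  ],
)

```text
time: 13.3
tool_pos: [0.5657, -0.2362, 0.0451]
tcp_rot: [-0.139, 0.99, -0.001, -0.0]
wrist_force: [-1.8, 0.5, 2.5]
opening: -0.0002
gripper_force: 0.9
```

Call:
drive_tool(
  rows=[
    {"tx": 0,"ty": 0,"tz": -0.0004,"wx": 0,"wy": 0,"wz": 0},
    {"tx": 0,"ty": 0,"tz": -0.0004,"wx": 0,"wy": 0,"wz": 0},
  ],
)

```text
time: 13.5
tool_pos: [0.5658, -0.2362, 0.0451]
tcp_rot: [-0.139, 0.99, -0.001, -0.0]
wrist_force: [-2.6, 0.7, 5.5]
opening: 0.0001
gripper_force: 2.7
```

The tool reads z = 45.1 mm, where the seated top belongs. The force now rises without any further travel, so the cover is on the rim. I retreat and check.

Call:
drive_tool(
  rows=[
    {"tx": 0,"ty": 0,"tz": 0.03,"wx": 0,"wy": 0,"wz": 0},
    {"tx": 0,"ty": 0,"tz": 0.08,"wx": 0,"wy": 0,"wz": 0},
    {"tx": 0,"ty": 0.05,"tz": 0.12,"wx": 0,"wy": 0,"wz": 0},
    {"tx": -0.05,"ty": 0.1,"tz": 0.16,"wx": 0,"wy": 0,"wz": 0},
    {"tx": -0.1,"ty": 0.15,"tz": 0.2,"wx": 0,"wy": 0,"wz": 0},
    {"tx": -0.15,"ty": 0.2,"tz": 0.2,"wx": 0,"wy": 0,"wz": 0},
    {"tx": -0.17,"ty": 0.24,"tz": 0.2,"wx": 0,"wy": 0,"wz": 0},
    {"tx": -0.17,"ty": 0.29,"tz": 0.2,"wx": 0,"wy": 0,"wz": 0},
    {"tx": -0.17,"ty": 0.33,"tz": 0.2,"wx": 0,"wy": 0,"wz": 0},
    {"tx": -0.17,"ty": 0.33,"tz": 0.2,"wx": 0,"wy": 0,"wz": 0},
  ],
)

```text
time: 14.5
tool_pos: [0.398, 0.0835, 0.2437]
tcp_rot: [-0.138, 0.99, -0.001, 0.001]
wrist_force: [0.9, 0.5, 0.1]
opening: 0.0001
gripper_force: 0.0
```

```bash
python3 - <<'E'
from h import *
a=get_image("top");b=get_image("scene")
A=cv2.resize(a[185:260,310:385],None,fx=5,fy=5,interpolation=2);B=cv2.resize(b[135:210,215:300],None,fx=5,fy=5,interpolation=2)
cv2.imwrite("pics/c5.png",np.hstack([A,B])[...,::-1]); print(sense()["tool_pos"],sense()["time"])
E
```

```text
[0.3975885  0.0868011  0.24406066] 14.6
```

View pics/c5.png

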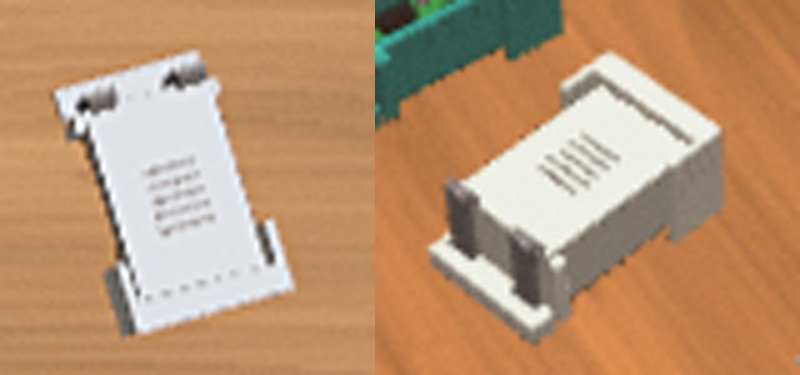

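The cover lies flat under the lip, with both latches standing up over its end at about (97,103) and (185,77) in the left crop. As a last check, I compare the latch positions with the first picture.

```bash
python3 - <<'E'
from h import *
def blobs(im):
    x0,y0,x1,y1=318,192,362,214; h=cv2.cvtColor(im[y0:y1,x0:x1],cv2.COLOR_RGB2HSV)
    k,l,st,c=cv2.connectedComponentsWithStats(((h[...,1]<70)&(h[...,2]<130)).astype(np.uint8))
    return [(np.round(c[i]+[x0,y0],1).tolist(),int(st[i,4])) for i in range(1,k) if st[i,4]>6]
im=get_image("top");print(blobs(cv2.imread("pics/top0.png")[...,::-1]));print(blobs(im))
# cover corner in scene, latch end +y and -y; long side edge angle at z=45mm, top view
a=np.deg2rad(16.);u=np.array([np.cos(a),np.sin(a)]);v=np.array([-u[1],u[0]]);S=np.array([.534,-.2452])
P=onz("scene",[(215+(465-375)/5-.4,135+182/5-.4),(215+(548-375)/5-.4,135+262/5-.4)],.045)[:,:2]-S
print([np.round([p@u*1e3,p@v*1e3],1).tolist() for p in P])
E
```

```text
[([346.3, 200.4], 22), ([329.0, 205.5], 21), ([348.3, 209.2], 18), ([323.9, 211.0], 7)]
[([346.5, 200.3], 21), ([329.1, 205.3], 19), ([323.8, 210.9], 8)]
[[41.5, -31.8], [49.1, 32.3]]
```

Both latches are back at their starting pixels, so they are closed. I hand in.

```bash
python3 -c "
from station import *
print(close_job())"
```

```text
the job is handed in; nothing more can be done
None
```

The long cover is back on the white housing, with one end under the lip and both latches closed over the other; I've handed the job in, but no verdict came back.

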